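Fit the rotor in the microcentrifuge

TASK

Fit the loose aluminium rotor into the open centrifuge: set it upright over the spindle and turn it until the slot across the underside of its hub drops over the spindle's cross key and it sits fully home, then let go of it. Do not force it or drop it on: while it still rides on the key, turn it under light pressure rather than press. Leave everything else on the bench where it is.

Things in the scene. Friction and masses are not known exactly. Their poses are not given: they have to be found in the camera images.
- rotor: Loose aluminium fixed-angle rotor, about 0.4 kg (it varies), standing upright on the bench: a round dish 124 mm across with twelve slanted tube holes and a black ribbed knob standing up in its middle. Origin: centre of its underside, on its axis; z up. Rim 46 mm above the origin; dish floor round the stem at 32 mm; stem 18 mm across.
- knob (a point): Middle of the rotor's round knob, 66 mm above the rotor's underside: a plain cylinder 26 mm across from 52 to 80 mm above the underside. The place to grip it.
- hub (a point): Centre of the hub's underside (same point and axes as the rotor's origin). A blind bore 13.2 mm wide and 26 mm deep opens downwards here. One slot, 7 mm wide and 8 mm deep, runs right across the underside through the bore, along the rotor's own x axis: it fits over the spindle's key at every half turn and nowhere between.
- centrifuge: Fixed bench microcentrifuge, 250 mm deep plus a 30 mm control panel in front, 216 wide; flat deck 130 mm high with a round bowl 159 mm across, its floor at 58 mm, round the spindle. Clear lid standing open on the rear edge, hinge 130 mm behind the spindle, leaning back, top 315 mm above the bench. Origin: on the bench under the spindle axis; x points from front panel to lid, z up.
- seat (a point): Centre of the top face of the spindle's shoulder (steel, 30 mm across), 85 mm above the bench, on the spindle axis; axes as the centrifuge. The rotor's underside rests here when fully home; riding on the key it is 6.5 mm higher. The motor is on rubber mounts: it gives 1 mm downwards per 7 N, at most 10 mm, and this point goes with it.
- spindle_top (a point): Tip of the spindle, 25 mm above the shoulder. The spindle is 12 mm across, its last 5 mm tapering to 5 mm. A square cross key, 5 mm wide and high, 26 mm end to end, goes through it, flat top 6.5 mm above the shoulder. Which way the key points differs every time and is NOT told by this pose; it can be seen from above while the bowl is empty. The spindle turns endlessly against 0.1 N m of friction.
- dish_stack: Bystander: stack of five closed culture dishes, 90 mm across and 75 mm high, origin under its middle.
- pot: Bystander: white specimen pot with screw cap, 60 mm across, 72 mm high, origin under its middle.
- dish: Bystander: single small culture dish, 60 mm across, 15 mm high, origin under its middle.
- marker: Bystander: marker pen lying down, 118 mm long and 13 mm thick, along its own x, origin under its middle.
- timer: Bystander: flat white laboratory timer lying on the bench, 62 by 66 mm, 18 mm high, origin under its middle.
Mind the look-alikes: they are no part of the job. What is shaped like the rotor but purple or turquoise is not meant.

How it is judged:
By the outcome, as a careful person would: the job done as asked, in the order asked, and still so for the second after the job is handed in, with the robot touching nothing.
It also fails if it takes over 72 s, if anything falls off the work surface, if the arm or the gripper's body presses on something with over 40 N, if the wrist force passes 120 N, or if a joint passes its speed limit or range.

ROBOT

A 7-joint arm with a two-finger parallel gripper is mounted at the origin on the work surface. World frame = base frame: x ahead of the robot, y to its left, z up, the work surface at z = 0. Lengths are in mm, angles in degrees, forces in N, time in s.
With the tool pointing down it reaches from about 425 to 950 mm from the base axis. Payload 4.7 kg.
Tool frame: the origin (TCP) lies midway between the tips of the shut fingers; the grasp point (between the pads) lies 19 mm behind it; z points along the fingers, y is the direction in which the jaws open and shut (so a half turn about z gives the same grasp; the last joint's range is limited). The gripper opens to 87 mm and grips with 3 to 60 N. Pads are 19 mm wide; open, the fingers measure 117 mm over their backs; the gripper's body (75 mm by 190 mm) begins 51 mm behind the grasp point.
Start: joints at [61.484, 26.849, -2.785, 87.806, 1.381, 65.374, -4.715], TCP at [305.023, -602.171, 222.573] pointing down, gripper open.
Joint ranges: [-148.3, 148.3], [-19.14, 114.17], [-79.39, 73.82], [5.75, 140.21], [-59.74, 239.74], [12.07, 113.84], [-152.46, 152.46]. Speed limits (degrees/s): [147.25, 147.25, 180, 180, 180, 180, 180].

INTERFACE

Orientations are given as a 3x3 rotation matrix whose columns are the frame's x, y, z axes.
In Python, from station import * gives the robot as it stands.
- The arm moves only by the shell command python3 -m inch 'ROWS' [FORCE]. ROWS is JSON, a list that holds one entry, the list of rows, each a list of 7 numbers: the turn, a rotation vector about the tool's x, y, z in degrees, then the shift along the tool's x, y, z in mm, then the gripper's target within -1 to 1 (shut at 1, half-way at 0, fully open at -1). A call has 1 to 5 rows; each row is the pose to reach, as a shift and turn from the pose commanded when the call began, along the tool's axes at that moment; what a row does not reach only later rows make up. A row lasts 1/10 s, in which the tool goes at most 50 mm and 8.59 degrees, less where a joint would pass 70% of its speed; a pose out of reach is approached as far as the arm can. A call with a gripper value outside its range is refused whole. The fingers move at their own pace and stop on an object; FORCE is the grip in N (left out, the last holds). Time passes only in rows, so rows that repeat a pose let the fingers close. It gives the time, the measured TCP pose, the force and the opening at its end, in the units of the state.
- state(): the state, without advancing time (a new reading comes with each control period).
- get_image(name): name is "scene" or "top" or "wrist"; returns (picture, depth): 400x640x3 uint8, red, green, blue; 400x640 float32, mm along the optical axis (not along the pixel's ray), 0 where there is no reading.
- camera_params(name): a dict with "fx", "fy", "cx", "cy" (pixels), "dist_coeffs" ([k1, k2, p1, p2, k3] as OpenCV has them; the pictures are not rectified), "rvec" (rotation vector, rad) and "tvec" (3), from world to camera coordinates, as OpenCV has them. Camera axes: x right, y down, z forward; pixel columns grow to the right and rows downward; lengths in mm; the calibration is good to about 2 mm. A picture is of the moment at which its call begins: read the wrist's pose just before it. camera_params takes no time and is no camera call; for the wrist camera it gives the pose at the moment of the call.
- hand_in(): hands the job in, once; it reports no verdict.
The state is a dict: "time": time; "joint_positions": joint angles; "qd": joint speeds; "joint_efforts": joint torques, N m; "eef_pos": TCP position; "ee_rot": TCP orientation; "wrist_force": force on the tool from outside, world axes, zero at the start; "torque": the same for the moment, N m; "gripper_width": finger opening in mm.
Only numpy, scipy, OpenCV 4.12 (cv2) and the standard library are available. Lean on these libraries where they do the work, as an engineer would, in place of code of your own. Each camera call takes 0.05 s, during which the arm holds its last target. There are 200 camera calls.

## Working session

There is one attempt and no reset: what is moved stays moved. The work goes in short steps, Python scripts to look and compute and a shell command to move; the robot and the scene stay as the last step left them, time stands still between calls to the robot, and variables do not carry over. Pictures are saved under pics/ and viewed, about 8 in all and at most 12, crops included, and the job is handed in when it is done.

```bash
ls; mkdir -p pics; python3 - <<'E'
from station import *
import cv2, numpy as np
s=state();print(s)
for n in("top","scene"):
    im,d=get_image(n); np.savez(f"pics/{n}0.npz",im=im,d=d); cv2.imwrite(f"pics/{n}0.png",im[:,:,::-1]); print(n,camera_params(n))
E
```

```text
pics
{'time': 0.0, 'joint_positions': array([61.48420776, 26.90032958, -2.78401104, 87.87472043,  1.38282013,
       65.37219336, -4.71551312]), 'qd': array([-0.01746539, -0.0767735 ,  0.02590106,  0.05419866,  0.06327181,
        0.16075303,  0.00214078]), 'joint_efforts': array([-1.54665663e-04, -5.07975519e+01, -8.05964624e-02, -2.36159796e+01,
       -6.12184801e-02,  3.79493530e-02,  2.21730916e-04]), 'eef_pos': array([ 304.70181949, -601.64692629,  221.45646545]), 'ee_rot': array([[ 8.92095101e-01,  4.51846604e-01, -9.88359138e-04],
       [ 4.51847673e-01, -8.92093451e-01,  1.71924075e-03],
       [-1.04875617e-04, -1.98031403e-03, -9.99998034e-01]]), 'wrist_force': array([0.27272535, 0.2003243 , 0.2038026 ]), 'torque': array([ 0.00405324, -0.00161596, -0.0290301 ]), 'gripper_width': 87.18125686858917}
top {'fx': 418.05664148899825, 'fy': 418.05664148899825, 'cx': 322.1648819680986, 'cy': 195.9393574956668, 'dist_coeffs': array([-0.02329854,  0.        ,  0.        ,  0.        ,  0.        ]), 'rvec': array([ 2.20071155, -2.17925208,  0.07224717]), 'tvec': array([ 99.68827796, 477.35721775, 932.3318738 ])}
scene {'fx': 467.9987568635248, 'fy': 467.9987568635248, 'cx': 313.3020895526185, 'cy': 208.2572632373048, 'dist_coeffs': array([-0.13443599,  0.        ,  0.        ,  0.        ,  0.        ]), 'rvec': array([ 1.3436467 ,  2.45291487, -0.67652154]), 'tvec': array([ 180.18512037, -339.21292357, 1525.21493508])}
```

View pics/top0.png

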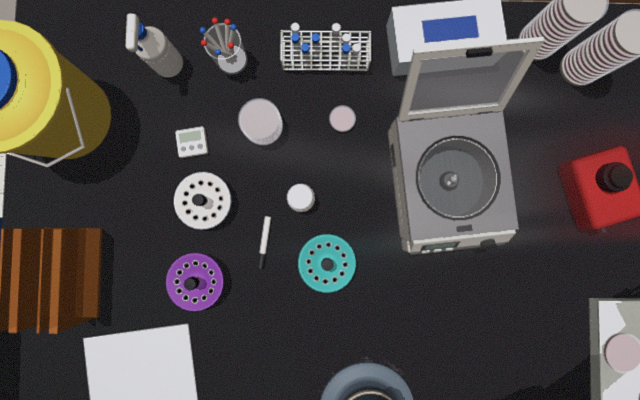

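View pics/scene0.png

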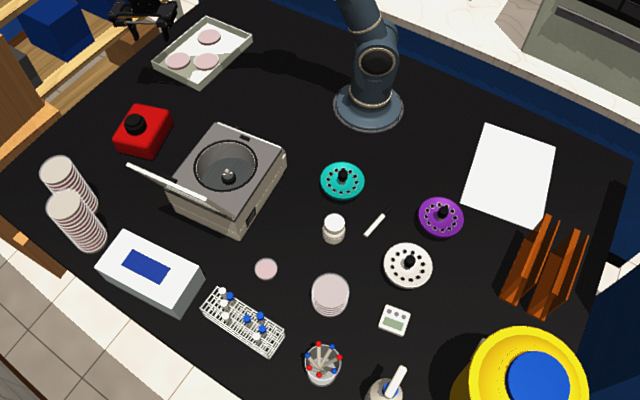

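Three rotor shapes appear in the top view: silver-white at (202,200), purple at (195,282) and turquoise at (327,264). Silver-white fits "aluminium". The centrifuge bowl is at about (458,178), with its lid toward +x. Next I'll measure these and confirm in a crop.

```bash
cat > h.py <<'E'
import numpy as np, cv2
def pose(p):
    R=cv2.Rodrigues(np.array(p["rvec"],float))[0]; t=np.array(p["tvec"],float).ravel(); return R,t
def K(p): return np.array([[p["fx"],0,p["cx"]],[0,p["fy"],p["cy"]],[0,0,1.]])
def rays(p,uv):
    R,t=pose(p); n=cv2.undistortPoints(np.array(uv,float).reshape(-1,1,2),K(p),np.array(p["dist_coeffs"],float)).reshape(-1,2)
    return -R.T@t,np.c_[n,np.ones(len(n))]@R
def onplane(p,uv,z):
    c,d=rays(p,uv); return c+d*((z-c[2])/d[:,2])[:,None]
def cloud(p,D):
    v,u=np.nonzero(D>0); c,d=rays(p,np.c_[u,v]); return np.c_[u,v],c+d*D[v,u][:,None]
def proj(p,X): return cv2.projectPoints(np.array(X,float).reshape(-1,3),np.array(p["rvec"],float),np.array(p["tvec"],float),K(p),np.array(p["dist_coeffs"],float))[0].reshape(-1,2)
def circ(xy):
    A=np.c_[2*xy,np.ones(len(xy))]; s=np.linalg.lstsq(A,(xy**2).sum(1),rcond=None)[0]; return s[:2],np.sqrt(s[2]+s[0]**2+s[1]**2)
E
python3 - <<'E'
from station import *
from h import *
crops=[]
for n,c0,zr in(("top",(202,200),46),("scene",(408,265),46)):
    f=np.load(f"pics/{n}0.npz"); im,D=f["im"],f["d"]; p=camera_params(n)
    hsv=cv2.cvtColor(im,cv2.COLOR_RGB2HSV)
    m=((hsv[...,2]>110)&(hsv[...,1]<60)).astype(np.uint8)
    k,l,st,ce=cv2.connectedComponentsWithStats(m)
    lab=min((i for i in range(1,k) if st[i,4]>500),key=lambda i:np.hypot(*(ce[i]-c0)))
    cn=max(cv2.findContours((l==lab).astype(np.uint8),cv2.RETR_EXTERNAL,cv2.CHAIN_APPROX_NONE)[0],key=cv2.contourArea)[:,0]
    X=onplane(p,cn,zr); print(n,"rim circle",circ(X[:,:2]),st[lab])
    uv,P=cloud(p,D)
    c,_=circ(X[:,:2])
    near=np.hypot(*(P[:,:2]-c).T)
    s=(near<40)&(P[:,2]>70)&(P[:,2]<95); print("knob top pts",s.sum(),P[s].mean(0))
    s=(near<75)&(P[:,2]>40)&(P[:,2]<55); print("rim pts",s.sum(),circ(P[s][:,:2]) if s.sum() else 0, P[s].mean(0))
    # deck
    s=(abs(P[:,2]-130)<6)&(P[:,0]>300)&(P[:,1]<-80)&(P[:,1]>-560)
    q=P[s][:,:2].astype(np.float32); print("deck",s.sum(),np.median(P[s][:,2]),cv2.minAreaRect(q))
    u,v=c0; crops.append(cv2.resize(im[v-50:v+50,u-50:u+50],(400,400),interpolation=cv2.INTER_CUBIC))
p=camera_params("top");f=np.load("pics/top0.npz");im=f["im"]
crops[1]=cv2.resize(im[128:228,408:508],(400,400),interpolation=cv2.INTER_CUBIC)
cv2.imwrite("pics/c1.png",np.hstack(crops)[:,:,::-1])
print("bowl px on deck",onplane(p,[(458,178)],130),"spindle tip",onplane(p,[(451,181)],110))
uv,P=cloud(p,f["d"])
for a,b in((50,62),(80,92),(100,115)):
    s=(P[:,2]>a)&(P[:,2]<b)&(np.hypot(uv[:,0]-458,uv[:,1]-178)<36); print(a,s.sum(),P[s].mean(0) if s.sum() else 0)
E
```

```text
top rim circle (array([462.59147373, 368.47124731]), np.float64(62.19884982214565)) [ 174  172   57   58 2298]
knob top pts 137 [463.48319911 366.97234306  78.82590093]
rim pts 1442 (array([463.6809165 , 367.89280024]), np.float64(52.380071742830786)) [463.35665622 369.76009612  44.0459185 ]
deck 7582 129.6583620256332 ((618.9761962890625, -252.699462890625), (293.36602783203125, 592.7681274414062), 56.09910202026367)
scene rim circle (array([465.47058734, 367.10130159]), np.float64(62.16057062385849)) [ 384  242   49   46 1528]
knob top pts 95 [466.25920321 366.93600952  78.58336625]
rim pts 875 (array([465.96802373, 366.8412299 ]), np.float64(53.12527866680032)) [466.69477254 367.59211521  43.56109599]
deck 3159 129.53324850667173 ((634.2109375, -251.0625), (294.6294860839844, 606.5728759765625), 58.41621398925781)
bowl px on deck [[ 507.70697884 -167.15232225  130.        ]] spindle tip [[ 503.58345398 -159.23079275  110.        ]]
50 2853 [ 511.95112242 -179.61372797   58.5718909 ]
80 318 [ 520.62252621 -198.81764646   85.46688439]
100 240 [ 523.44046082 -221.18484507  107.45808718]
```

View pics/c1.png

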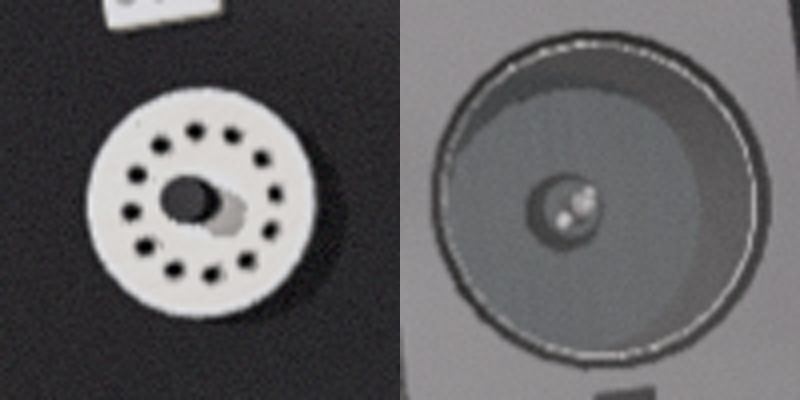

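The crop confirms the bare-metal dish with a black knob at top px (202,200); its rim fits at r = 62 mm. In the bowl, the spindle is at about (451,181), too coarse to read the key. I'll look with the wrist camera from above.

```bash
python3 - <<'E'
from station import *
from h import *
s=state();p=camera_params("wrist");R,t=pose(p);c=-R.T@t;T=s["ee_rot"]
print("cam pos in tool",T.T@(c-s["eef_pos"]),"optical axis in tool",T.T@R[2],"img x in tool",T.T@R[0],p["fx"],p["cx"],p["cy"])
# target TCP so that camera is over spindle
for tgt in((505,-162),):
    d=T.T@(np.array([*tgt,330])-s["eef_pos"]);print("tcp shift tool",d)
E
```

```text
cam pos in tool [  66.28096403   -0.67811196 -162.01187594] optical axis in tool [-2.48489088e-01  3.09374253e-04  9.68634646e-01] img x in tool [ 1.01565260e-03  9.99999482e-01 -5.88410758e-05] 336.57166799895515 319.5848232951886 191.97083922401808
tcp shift tool [ 377.31577381 -301.96563196 -107.8802437 ]
```

```bash
python3 -m inch '[[[0,0,0,35,-28,-20,-1],[0,0,0,70,-56,-40,-1],[0,0,0,108,-86,-60,-1],[0,0,0,146,-117,-80,-1],[0,0,0,185,-148,-80,-1]]]'; python3 -m inch '[[[0,0,0,39,-31,0,-1],[0,0,0,78,-62,0,-1],[0,0,0,117,-93,0,-1],[0,0,0,155,-124,20,-1],[0,0,0,190,-152,45,-1]]]'; python3 -m inch '[[[0,0,0,2,-2,20,-1],[0,0,0,2,-2,30,-1],[0,0,0,2,-2,30,-1]]]'
python3 - <<'E'
from station import *
from h import *
s=state();print(s["eef_pos"],s["joint_positions"],s["wrist_force"])
p=camera_params("wrist");im,D=get_image("wrist")
np.savez("pics/w1.npz",im=im,d=D,rvec=p["rvec"],tvec=p["tvec"])
cv2.imwrite("pics/w1.png",im[:,:,::-1])
print(proj(p,[[505,-162,110],[505,-162,85]]))
E
```

```text
time: 0.6
eef_pos: [402.3, -390.3, 304.8]
ee_rot: [[0.893, 0.451, 0.003], [0.451, -0.893, -0.003], [0.001, 0.004, -1.0]]
wrist_force: [1.0, -0.7, -0.3]
gripper_width: 86.6
time: 1.1
eef_pos: [501.7, -170.8, 260.0]
ee_rot: [[0.892, 0.452, 0.003], [0.452, -0.892, -0.001], [0.002, 0.002, -1.0]]
wrist_force: [0.0, -0.0, -0.6]
gripper_width: 86.7
time: 1.4
eef_pos: [500.0, -170.9, 227.8]
ee_rot: [[0.893, 0.451, -0.004], [0.451, -0.893, 0.0], [-0.003, -0.002, -1.0]]
wrist_force: [0.6, -0.4, -0.2]
gripper_width: 86.8
[ 499.98862762 -170.91434005  227.84715981] [ 28.61662133  13.99317464 -17.05474724 106.44777107   4.69577246
  60.44232783 -53.50159561] [ 0.58151789 -0.39080485 -0.16751298]
[[313.8457873  175.52182099]
 [314.34790923 169.97603707]]
```

View pics/w1.png

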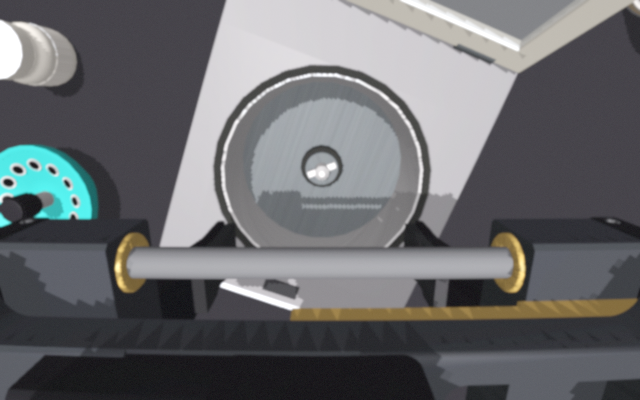

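The wrist view shows the spindle at about (321,168), with the bright key across the dark shoulder disc. I'll measure it.

```bash
python3 - <<'E'
from station import *
from h import *
f=np.load("pics/w1.npz");im,D=f["im"],f["d"];p=dict(camera_params("wrist"));p["rvec"],p["tvec"]=f["rvec"],f["tvec"]
c=im[138:198,291:351];big=cv2.resize(c,(540,540),interpolation=cv2.INTER_CUBIC);cv2.imwrite("pics/c2.png",big[:,:,::-1])
uv,P=cloud(p,D)
r=np.hypot(uv[:,0]-321,uv[:,1]-168)<26
for a,b in((80,88),(89,94),(95,108),(106,114)):
    s=r&(P[:,2]>a)&(P[:,2]<b);print(a,s.sum(),P[s].mean(0) if s.sum() else 0, circ(P[s][:,:2]) if s.sum()>9 else 0)
    if a==80:
        m=np.zeros(D.shape,np.uint8);q=uv[s];m[q[:,1],q[:,0]]=1
        h=cv2.convexHull(q.astype(np.int32))[:,0];print("shoulder hull",circ(onplane(p,h,85)[:,:2]))
    if a==89: print("key rect",cv2.minAreaRect(P[s][:,:2].astype(np.float32)))
# bowl rim: edge pixel cloud at deck height inner boundary
s=(abs(P[:,2]-130)<4);d=np.hypot(*(P[:,:2]-[504,-166]).T);a=np.degrees(np.arctan2(P[:,1]+166,P[:,0]-504))//6
pts=[P[s&(a==k)&(d>60)&(d<100)][np.argmin(d[s&(a==k)&(d>60)&(d<100)])][:2] for k in np.unique(a[s&(d>60)&(d<100)])]
print("bowl rim",circ(np.array(pts)),len(pts))
E
```

```text
80 555 [ 510.75316672 -165.91757484   84.50430579] (array([ 509.24288587, -166.87558461]), np.float64(12.001910679676726))
shoulder hull (array([ 509.73380051, -166.50896196]), np.float64(14.950186038198458))
89 101 [ 510.13196152 -166.28795057   91.02320709] (array([ 506.82005924, -169.28838729]), np.float64(10.370031480093902))
key rect ((510.56744384765625, -165.3419189453125), (8.440786361694336, 25.843847274780273), 47.39159393310547)
95 115 [ 510.73642281 -165.87311227  104.49793891] (array([ 509.71909599, -166.59409936]), np.float64(5.028598272265883))
106 96 [ 509.65232693 -166.40476381  108.21490446] (array([ 509.44548032, -166.46118229]), np.float64(3.42816680303702))
bowl rim (array([ 504.30319986, -169.0741054 ]), np.float64(80.61796081492729)) 58
```

View pics/c2.png

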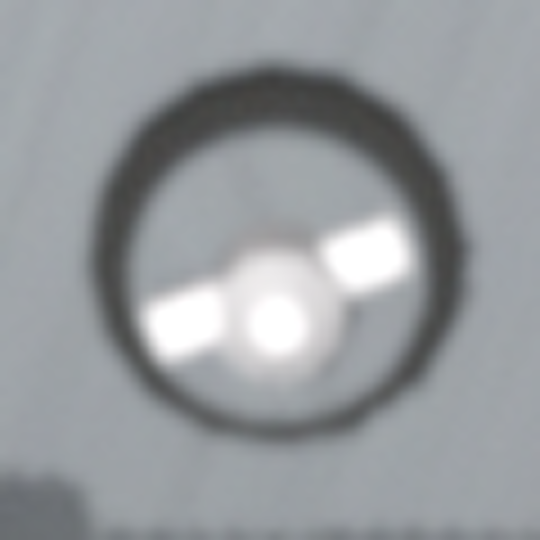

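```bash
python3 - <<'E'
from station import *
from h import *
for n,c in(("top",(451,180)),("scene",(228,175))):
    f=np.load(f"pics/{n}0.npz");p=camera_params(n);uv,P=cloud(p,f["d"])
    print(n,"pred px",proj(p,[[509.6,-166.5,105],[509.6,-166.5,85]]))
    r=np.hypot(*(P[:,:2]-[508,-165]).T)<25
    for a,b in((80,88),(100,114)):
        s=r&(P[:,2]>a)&(P[:,2]<b);print(a,s.sum(),np.median(P[s],0) if s.sum() else 0)
    
f=np.load("pics/w1.npz");p=dict(camera_params("wrist"));p["rvec"],p["tvec"]=f["rvec"],f["tvec"]
q=onplane(p,[(291+185/9,138+325/9),(291+365/9,138+255/9)],91.5);print(q,q.mean(0),np.degrees(np.arctan2(*(q[1]-q[0])[1::-1])))
E
python3 -m inch '[[[0,0,0,19,-45,0,-1],[0,0,0,38,-90,0,-1],[0,0,0,57,-135,0,-1],[0,0,0,76,-180,0,-1],[0,0,0,96,-225,0,-1]]]'; python3 -m inch '[[[0,0,0,19,-45,0,-1],[0,0,0,38,-90,0,-1],[0,0,0,57,-135,0,-1],[0,0,0,76,-180,0,-1],[0,0,0,96,-225,0,-1]]]';python3 -m inch '[[[0,0,0,19,-44,10,-1],[0,0,0,19,-44,25,-1],[0,0,0,19,-44,25,-1],[0,0,0,19,-44,25,-1]]]'
python3 - <<'E'
from station import *
from h import *
s=state();print(s["eef_pos"],s["joint_positions"],s["qd"])
p=camera_params("wrist");im,D=get_image("wrist")
np.savez("pics/w2.npz",im=im,d=D,rvec=p["rvec"],tvec=p["tvec"])
cv2.imwrite("pics/w2.png",im[:,:,::-1])
uv,P=cloud(p,D);r=np.hypot(*(P[:,:2]-[465,367]).T)
for a,b in((74,83),(52,74),(41,49)):
    q=(r<75)&(P[:,2]>a)&(P[:,2]<b);print(a,q.sum(),P[q].mean(0),circ(P[q][:,:2]),np.median(P[q],0))
q=uv[(r<72)&(P[:,2]>38)&(P[:,2]<50)];h=cv2.convexHull(q.astype(np.int32))[:,0];print("rim hull",circ(onplane(p,h,46)[:,:2]))
q=uv[(r<30)&(P[:,2]>75)&(P[:,2]<83)];h=cv2.convexHull(q.astype(np.int32))[:,0];print("knob hull",circ(onplane(p,h,80)[:,:2]))
E
```

```text
top pred px [[453.72571236 178.37388004]
 [450.7337323  179.37452075]]
80 117 [ 508.25180134 -161.66707405   84.41772832]
100 29 [ 509.77550045 -163.29943567  106.03358987]
scene pred px [[226.99829007 170.10957644]
 [228.08265711 174.37953119]]
80 57 [ 515.9872647  -162.08958309   84.12474109]
100 15 [ 512.86034072 -167.09301471  105.74027704]
[[ 501.6287108  -160.99315724   91.5       ]
 [ 516.11516378 -173.83264095   91.5       ]] [ 508.87193729 -167.41289909   91.5       ] -41.55088227437095
time: 1.95
eef_pos: [486.0, 74.1, 231.0]
ee_rot: [[0.894, 0.448, 0.003], [0.448, -0.894, -0.0], [0.003, 0.002, -1.0]]
wrist_force: [1.4, -0.0, 1.1]
gripper_width: 87.1
time: 2.45
eef_pos: [470.8, 318.7, 231.0]
ee_rot: [[0.894, 0.448, 0.003], [0.448, -0.894, 0.001], [0.003, 0.001, -1.0]]
wrist_force: [1.1, 0.5, 0.0]
gripper_width: 87.1
time: 2.85
eef_pos: [467.9, 363.8, 204.7]
ee_rot: [[0.894, 0.449, 0.001], [0.449, -0.894, -0.001], [0.0, 0.002, -1.0]]
wrist_force: [0.3, -0.5, -0.1]
gripper_width: 87.0
[467.92831915 363.75061006 204.72150479] [ -17.49755934   23.42250307  -32.32764464   99.22954434   14.10110486
   61.43419617 -117.84016654] [ 0.74153338 -0.98232958 -0.12666877 -0.33990442 -0.07295258 -0.22877339
 -0.00542165]
74 686 [464.05663438 368.79393108  79.39701599] (array([463.86921841, 368.71705511]), np.float64(9.256547166507225)) [464.13717137 368.794709    79.58049414]
52 107 [472.73104014 372.43055206  64.14461667] (array([463.16692031, 368.46375612]), np.float64(13.040231620556552)) [474.13376516 373.79249854  64.58217511]
41 6299 [464.79693145 369.44905012  44.12839763] (array([462.89111011, 368.31055367]), np.float64(53.078273291969474)) [466.65850666 370.51251493  44.3312589 ]
rim hull (array([462.87475162, 368.3339452 ]), np.float64(61.46567500863238))
knob hull (array([464.05938173, 368.86662062]), np.float64(13.24474404985724))
```

View pics/w2.png

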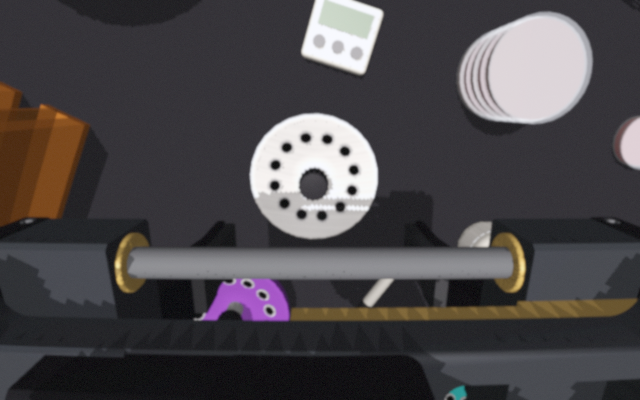

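Only the bare-metal rotor lies under the gripper; its knob is at (314,184), axis at (463.5,368.5). Lowering around the knob.

```bash
python3 -m inch '[[[0,0,0,-1.8,-6.2,40,-1],[0,0,0,-1.8,-6.2,80,-1],[0,0,0,-1.8,-6.2,115,-1],[0,0,0,-1.8,-6.2,135,-1],[0,0,0,-1.8,-6.2,135,-1]]]'; python3 - <<'E'
from station import *
s=state();print(s["eef_pos"],s["ee_rot"].T@(__import__("numpy").array([463.5,368.5,49.5])-s["eef_pos"]))
E
```

```text
time: 3.4
eef_pos: [462.1, 367.3, 67.5]
ee_rot: [[0.894, 0.449, -0.003], [0.449, -0.894, -0.004], [-0.004, 0.002, -1.0]]
wrist_force: [-0.4, -0.2, -0.2]
gripper_width: 86.9
[462.05123006 367.31228222  67.48045067] [ 1.90810024 -0.4516593  17.97112605]
```

```bash
python3 -m inch '[[[0,0,0,1.7,0,12,-1],[0,0,0,1.7,0,18,-1],[0,0,0,1.7,0,18,0.3],[0,0,0,1.7,0,18,1],[0,0,0,1.7,0,18,1]]]' 20; python3 -m inch '[[[0,0,0,0,0,0,1],[0,0,0,0,0,0,1],[0,0,0,0,0,0,1],[0,0,0,0,0,0,1]]]' 35
```

```text
time: 3.9
eef_pos: [463.8, 371.7, 52.2]
ee_rot: [[0.892, 0.452, 0.001], [0.452, -0.892, 0.001], [0.001, -0.0, -1.0]]
wrist_force: [-0.4, 0.4, 0.3]
gripper_width: 70.4
time: 4.3
eef_pos: [463.5, 371.3, 51.4]
ee_rot: [[0.892, 0.452, 0.0], [0.452, -0.892, -0.0], [0.0, 0.0, -1.0]]
wrist_force: [-0.1, -0.4, 0.1]
gripper_width: 39.1
```

```bash
python3 -m inch '[[[0,0,0,0,0,0,1],[0,0,0,0,0,0,1],[0,0,0,0,0,0,1],[0,0,0,0,0,0,1],[0,0,0,0,0,0,1]]]' 35
```

```text
time: 4.8
eef_pos: [464.8, 369.1, 51.5]
ee_rot: [[0.893, 0.451, 0.001], [0.451, -0.893, -0.003], [-0.001, 0.004, -1.0]]
wrist_force: [1.7, -4.3, 3.6]
gripper_width: 25.0
```

```bash
python3 -m inch '[[[0,0,0,0,0,-8,1],[0,0,0,0,0,-25,1],[0,0,0,0,0,-60,1],[0,0,0,0,0,-100,1],[0,0,0,0,0,-140,1]]]' 45;python3 -m inch '[[[0,0,0,0,0,-25,1],[0,0,0,0,0,-25,1]]]'; python3 - <<'E'
from station import *
from h import *
s=state();print(s["wrist_force"],s["torque"],s["gripper_width"],s["joint_positions"][6])
print("shift",s["ee_rot"].T@(np.array([509.6,-166.5,215])-s["eef_pos"]))
E
```

```text
time: 5.3
eef_pos: [462.1, 371.6, 192.0]
ee_rot: [[0.892, 0.453, -0.002], [0.453, -0.892, 0.0], [-0.002, -0.001, -1.0]]
wrist_force: [1.6, 0.3, -3.4]
gripper_width: 24.6
time: 5.5
eef_pos: [464.2, 374.0, 220.2]
ee_rot: [[0.892, 0.453, 0.006], [0.453, -0.892, 0.006], [0.008, -0.003, -1.0]]
wrist_force: [0.0, 0.5, -4.5]
gripper_width: 24.9
[ 0.00790253  0.51978327 -4.49704863] [ 0.04539369 -0.06691154 -0.00341807] 24.86415720118257 -118.18907265304608
shift [-204.24242161  502.45496521    2.24977667]
```

```bash
python3 -m inch '[[[0,0,0,-6,15,0,1],[0,0,0,-18,45,0,1],[0,0,0,-34,84,0,1],[0,0,0,-51,126,0,1],[0,0,0,-68,168,0,1]]]';python3 -m inch '[[[0,0,0,-17,42,0,1],[0,0,0,-34,84,0,1],[0,0,0,-51,126,0,1],[0,0,0,-68,168,0,1],[0,0,0,-85,210,0,1]]]';python3 -m inch '[[[0,0,0,-17,42,0,1],[0,0,0,-32,78,0,1],[0,0,0,-43,105,0,1],[0,0,0,-50,122,0,1],[0,0,0,-50,122,0,1]]]';python3 -m inch '[[[0,0,8,0,0,0,1],[0,0,16,0,0,0,1],[0,0,24,0,0,0,1],[0,0,32,0,0,0,1],[0,0,40,0,0,0,1]]]'; python3 -m inch '[[[0,0,5,0,0,0,1],[0,0,5,0,0,0,1],[0,0,5,0,0,0,1]]]'; python3 - <<'E'
from station import *
from h import *
s=state();print(s["joint_positions"],s["wrist_force"],s["gripper_width"])
print("shift",s["ee_rot"].T@(np.array([509.6,-166.5,215])-s["eef_pos"]))
p=camera_params("wrist");im,D=get_image("wrist");np.savez("pics/w3.npz",im=im,d=D,rvec=p["rvec"],tvec=p["tvec"])
im2,D2=get_image("scene");np.savez("pics/s3.npz",im=im2,d=D2)
cv2.imwrite("pics/c3.png",np.hstack([cv2.resize(im,None,fx=.75,fy=.75),cv2.resize(im2[80:230,140:270],(320,300))[:300]])[:,:,::-1])
E
```

```text
time: 6.0
eef_pos: [476.9, 187.5, 213.6]
ee_rot: [[0.892, 0.452, -0.005], [0.452, -0.892, -0.002], [-0.005, -0.0, -1.0]]
wrist_force: [0.9, -1.6, -4.5]
gripper_width: 24.9
time: 6.5
eef_pos: [495.4, -37.6, 213.9]
ee_rot: [[0.892, 0.451, -0.005], [0.451, -0.892, 0.0], [-0.004, -0.002, -1.0]]
wrist_force: [1.3, -0.1, -4.7]
gripper_width: 25.1
time: 7.0
eef_pos: [505.7, -170.5, 213.5]
ee_rot: [[0.895, 0.446, -0.005], [0.446, -0.895, -0.0], [-0.005, -0.002, -1.0]]
wrist_force: [-0.1, 0.2, -3.9]
gripper_width: 24.8
time: 7.5
eef_pos: [506.6, -165.0, 214.3]
ee_rot: [[0.973, -0.232, -0.004], [-0.232, -0.973, 0.002], [-0.004, -0.001, -1.0]]
wrist_force: [-0.5, -0.4, -4.9]
gripper_width: 24.8
time: 7.8
eef_pos: [507.3, -165.4, 215.2]
ee_rot: [[0.951, -0.308, -0.002], [-0.308, -0.951, 0.001], [-0.003, -0.0, -1.0]]
wrist_force: [0.5, 0.2, -4.2]
gripper_width: 24.6
[ 23.81806002  14.78040456 -12.32685519 106.93842347   3.61756269
  58.80925035 -97.96447538] [ 0.51211373  0.17518626 -4.16577429] 24.633307587600466
shift [2.50936707 0.30787035 0.15044805]
```

View pics/c3.png

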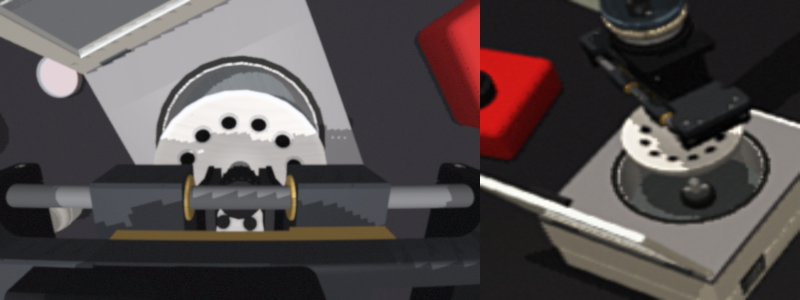

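The rotor hangs level over the bowl. I'll measure where its axis sits relative to the TCP.

```bash
python3 - <<'E'
from station import *
from h import *
from scipy.optimize import least_squares
s=state();T=s["ee_rot"];e=s["eef_pos"];print(e)
for n,fn in(("wrist","w3"),("scene","s3")):
    f=np.load(f"pics/{fn}.npz");p=dict(camera_params(n))
    if n=="wrist":p["rvec"],p["tvec"]=f["rvec"],f["tvec"]
    im,D=f["im"],f["d"];uv,P=cloud(p,D);r=np.hypot(*(P[:,:2]-e[:2]).T)
    hsv=cv2.cvtColor(im,cv2.COLOR_RGB2HSV)[uv[:,1],uv[:,0]]
    q=(r<68)&(abs(P[:,2]-210)<9)&(hsv[:,1]<60)&(hsv[:,2]>90)
    print(n,q.sum(),"z pct",np.percentile(P[q][:,2],[10,50,90]))
    zt=np.median(P[q][:,2]) ; a=np.degrees(np.arctan2(P[:,1]-e[1],P[:,0]-e[0]))//5
    C,d=rays(p,uv);X=C+d*((211-C[2])/d[:,2])[:,None]
    rr=np.hypot(*(X[:,:2]-e[:2]).T)
    pts=[]
    for k in np.unique(a[q]):
        m=q&(a==k)
        if m.sum()>4: pts.append(X[m][np.argmax(rr[m])][:2])
    pts=np.array(pts);ro=np.hypot(*(pts-e[:2]).T);pts=pts[ro>56]
    o=least_squares(lambda c:np.hypot(*(pts-c).T)-61.7,e[:2],loss="soft_l1");print(len(pts),o.x,"rel tool",T[:,:2].T[:, :2]@(o.x-e[:2]),np.std(o.fun))
E
```

```text
[ 507.80161327 -165.90291355  215.75776493]
wrist 12309 z pct [203.03260176 207.41521268 209.86325866]
34 [ 504.99887415 -165.35882554] rel tool [-2.83350059  0.3501987 ] 0.37414313393145787
scene 570 z pct [202.89923951 207.18210505 210.44852491]
45 [ 509.25759241 -164.06492458] rel tool [ 0.81553583 -2.19840387] 1.1869259098812275
```

```bash
python3 -m inch '[[[0,0,0,3.5,0,10,1],[0,0,0,3.5,0,25,1],[0,0,0,3.5,0,40,1],[0,0,0,3.5,0,45,1],[0,0,0,3.5,0,45,1]]]'; python3 -m inch '[[[0,0,0,0,0,2,1],[0,0,0,0,0,4,1],[0,0,0,0,0,6,1],[0,0,0,0,0,8,1],[0,0,0,0,0,8,1]]]'; python3 -m inch '[[[0,0,0,0,0,2,1],[0,0,0,0,0,4,1],[0,0,0,0,0,4,1]]]'
```

```text
time: 8.4
eef_pos: [511.0, -167.4, 170.3]
ee_rot: [[0.95, -0.311, -0.002], [-0.311, -0.95, 0.001], [-0.002, -0.0, -1.0]]
wrist_force: [0.4, 0.5, -4.2]
gripper_width: 25.1
time: 8.9
eef_pos: [511.5, -167.5, 163.3]
ee_rot: [[0.95, -0.311, -0.0], [-0.311, -0.95, 0.0], [-0.0, 0.0, -1.0]]
wrist_force: [0.5, 0.1, -4.4]
gripper_width: 24.9
time: 9.2
eef_pos: [511.4, -167.5, 159.1]
ee_rot: [[0.95, -0.311, -0.001], [-0.311, -0.95, 0.0], [-0.001, 0.0, -1.0]]
wrist_force: [-0.4, 0.0, -4.7]
gripper_width: 25.0
```

```bash
for i in 1 2 ; do python3 -m inch '[[[0,0,0,0,0,1,1],[0,0,0,0,0,2,1],[0,0,0,0,0,3,1],[0,0,0,0,0,3,1]]]'; done
```

```text
time: 9.6
eef_pos: [511.5, -167.5, 156.3]
ee_rot: [[0.95, -0.311, -0.0], [-0.311, -0.95, 0.0], [-0.0, 0.0, -1.0]]
wrist_force: [0.5, -0.1, -4.4]
gripper_width: 24.7
time: 10.0
eef_pos: [511.5, -167.5, 153.2]
ee_rot: [[0.95, -0.311, -0.0], [-0.311, -0.95, 0.0], [-0.0, 0.0, -1.0]]
wrist_force: [-0.1, -0.1, -4.7]
gripper_width: 25.1
```

```bash
for i in 1 2 ; do python3 -m inch '[[[0,0,0,0,0,1,1],[0,0,0,0,0,2,1],[0,0,0,0,0,3,1],[0,0,0,0,0,4,1],[0,0,0,0,0,4,1]]]'; done; python3 -m inch '[[[0,0,0,0,0,1,1],[0,0,0,0,0,1,1]]]'
```

```text
time: 10.5
eef_pos: [511.5, -167.5, 149.3]
ee_rot: [[0.95, -0.311, -0.0], [-0.311, -0.95, 0.0], [-0.0, 0.0, -1.0]]
wrist_force: [-1.0, -0.6, -4.1]
gripper_width: 25.1
time: 11.0
eef_pos: [511.5, -167.5, 145.2]
ee_rot: [[0.95, -0.311, -0.0], [-0.311, -0.95, 0.0], [-0.0, 0.0, -1.0]]
wrist_force: [-0.8, -0.7, -3.9]
gripper_width: 24.8
time: 11.2
eef_pos: [511.6, -167.5, 144.3]
ee_rot: [[0.95, -0.311, -0.0], [-0.311, -0.95, 0.0], [-0.0, 0.0, -1.0]]
wrist_force: [-0.3, -0.4, -4.3]
gripper_width: 25.4
```

```bash
for i in 1 2 3; do python3 -m inch '[[[0,0,0,0,0,0.5,1],[0,0,0,0,0,0.7,1]]]' | grep -E "eef|wrist"; done
```

```text
eef_pos: [511.6, -167.5, 143.7]
wrist_force: [-0.5, -0.6, -4.0]
eef_pos: [511.6, -167.5, 143.0]
wrist_force: [-0.3, -0.1, -3.8]
eef_pos: [511.8, -167.6, 142.5]
wrist_force: [-1.0, 0.1, -2.8]
```

```bash
python3 -m inch '[[[0,0,0,0,0,0.6,1],[0,0,0,0,0,0.6,1]]]' | grep -E "eef|wrist"; for i in 1 2; do python3 -m inch '[[[0,0,-3,0,0,0,1],[0,0,-6,0,0,0,1],[0,0,-9,0,0,0,1],[0,0,-12,0,0,0,1],[0,0,-15,0,0,0,1]]]' | grep -E "eef|wrist"; python3 -c "
from station import *
s=state();print(s['torque'],s['gripper_width'],s['joint_positions'][6])"; done
```

```text
eef_pos: [511.9, -167.6, 142.1]
wrist_force: [-1.6, -0.3, -1.5]
eef_pos: [512.0, -167.2, 142.1]
wrist_force: [-1.1, 0.6, -1.1]
[ 0.15517745  0.14419304 -0.04085111] 25.357988828633356 -85.70952280262514
eef_pos: [512.0, -167.3, 142.1]
wrist_force: [-0.2, 1.3, -0.8]
[ 0.2412851   0.11904559 -0.01128361] 24.866256521480334 -72.0680837158185
```

```bash
for i in 1 2; do python3 -m inch '[[[0,0,-3,0,-0.3,0,1],[0,0,-6,0,-0.4,0,1],[0,0,-9,0,-0.4,0,1],[0,0,-12,0,-0.5,0,1],[0,0,-15,0,-0.6,0,1]]]' | grep -E "eef|wrist"; python3 -c "
from station import *
s=state();print(s['torque'],s['gripper_width'],s['joint_positions'][6])"; done
```

```text
eef_pos: [512.0, -166.9, 142.2]
wrist_force: [0.4, 1.0, -1.0]
[0.12344252 0.05191192 0.00164487] 24.862921019380405 -58.51825262470074
eef_pos: [511.8, -166.5, 142.2]
wrist_force: [0.5, 0.3, -1.4]
[ 0.07976027  0.02028711 -0.01325745] 24.945831785276773 -44.99990868861071
```

```bash
for i in 1 2; do python3 -m inch '[[[0,0,-3,0,-0.1,0.2,1],[0,0,-6,0,-0.2,0.2,1],[0,0,-9,0,-0.3,0.2,1],[0,0,-12,0,-0.4,0.2,1],[0,0,-15,0,-0.5,0.2,1]]]' | grep -E "eef|wrist"; python3 -c "
from station import *
s=state();print(s['torque'],s['gripper_width'],s['joint_positions'][6])"; done
```

```text
eef_pos: [511.6, -166.2, 142.1]
wrist_force: [0.7, -0.5, -1.7]
[ 0.06303059 -0.05724476  0.01022782] 25.264861800916297 -31.51812495822746
eef_pos: [511.3, -166.0, 142.1]
wrist_force: [0.2, 0.3, -1.5]
[ 0.00930259 -0.11913541  0.00607701] 24.83287603828451 -18.085587939961112
```

```bash
for i in 1 2; do python3 -m inch '[[[0,0,-3,0,-0.1,0.3,1],[0,0,-6,0,-0.2,0.3,1],[0,0,-9,0,-0.3,0.3,1],[0,0,-12,0,-0.4,0.3,1],[0,0,-15,0,-0.5,0.3,1]]]' | grep -E "eef|wrist"; python3 -c "
from station import *
s=state();print(s['torque'],s['gripper_width'],s['joint_positions'][6])"; done
```

```text
eef_pos: [511.0, -165.8, 141.9]
wrist_force: [1.2, -0.1, -0.1]
[ 0.07325059 -0.14418363  0.01104497] 24.648708921644637 -4.70896428049368
eef_pos: [510.7, -165.8, 141.8]
wrist_force: [-0.5, -0.0, 1.0]
[ 0.04085198 -0.14967312 -0.02190217] 25.01184468662777 8.595018506444468
```

```bash
for i in 1 2; do python3 -m inch '[[[0,0,-3,0,-0.1,0,1],[0,0,-6,0,-0.2,0,1],[0,0,-9,0,-0.3,0,1],[0,0,-12,0,-0.4,0,1],[0,0,-15,0,-0.5,0,1]]]' | grep -E "eef|wrist"; python3 -c "
from station import *
s=state();print(s['torque'],s['gripper_width'],s['joint_positions'][6])"; done
```

```text
eef_pos: [510.2, -165.9, 141.7]
wrist_force: [0.1, -0.6, 1.7]
[ 0.07788627 -0.2249991  -0.00704366] 24.750843991194724 21.844755731406472
eef_pos: [509.8, -166.1, 141.6]
wrist_force: [0.3, 1.0, -0.2]
[ 0.1576723  -0.21825142 -0.02215749] 24.479131215237597 35.01159753256489
```

```bash
for i in 1 2; do python3 -m inch '[[[0,0,-3,0,-0.1,0.1,1],[0,0,-6,0,-0.2,0.2,1],[0,0,-9,0,-0.3,0.2,1]]]' | grep -E "eef|wrist"; python3 -c "
from station import *
s=state();print(s['torque'],s['gripper_width'],s['joint_positions'][6])"; done
```

```text
eef_pos: [508.8, -166.4, 140.6]
wrist_force: [0.7, -0.5, -4.9]
[ 0.07443672 -0.37294522  0.01081218] 25.23923393009723 42.86295313810216
eef_pos: [509.0, -166.3, 140.5]
wrist_force: [0.9, 0.4, -4.3]
[ 0.26397353 -0.52435969 -0.07737106] 24.833542761860368 50.65140940857453
```

The wrist force is back to the rotor's weight and the TCP is 1.5 mm lower: the slot has met the key. I'll ease back slightly and lower gently.

```bash
python3 -m inch '[[[0,0,2,0,0,0,1],[0,0,2,0,0,0.5,1],[0,0,2,0,0,1,1],[0,0,2,0,0,1,1]]]' ; python3 -c "
from station import *
s=state();print(s['torque'],s['ee_rot'][:,2])"; python3 -m inch '[[[0,0,0,0,0,0.5,1],[0,0,0,0,0,1,1],[0,0,0,0,0,1,1]]]' | grep -E "eef|wrist"; python3 -c "
from station import *
s=state();print(s['torque'],s['ee_rot'][:,2])"
```

```text
time: 18.0
eef_pos: [508.8, -166.2, 139.6]
ee_rot: [[-0.847, 0.532, 0.002], [0.532, 0.847, 0.0], [-0.001, 0.001, -1.0]]
wrist_force: [2.6, 1.2, -2.6]
gripper_width: 24.8
[ 0.29339565 -0.62089679 -0.0101778 ] [ 1.57124943e-03  4.72240518e-05 -9.99998764e-01]
eef_pos: [508.7, -166.2, 138.6]
wrist_force: [2.9, 1.1, -1.9]
[ 0.33827848 -0.84343438  0.00296408] [ 1.33594050e-03  8.02879289e-05 -9.99999104e-01]
```

```bash
python3 -m inch '[[[0,0,0,-0.3,0.45,0,1],[0,0,0,-0.6,0.9,0,1],[0,0,0,-0.6,0.9,0,1]]]'| grep -E "eef|wrist" ; python3 -c "
from station import *
s=state();print(s['torque'])"; python3 -m inch '[[[0,0,0,0,0,0.5,1],[0,0,0,0,0,0.5,1]]]' | grep -E "eef|wrist"; python3 -c "
from station import *
s=state();print(s['torque'],s['ee_rot'][:,2])"
```

```text
eef_pos: [509.0, -166.1, 138.2]
wrist_force: [1.7, 0.2, -2.9]
[ 0.10612596 -0.62848294  0.0169107 ]
eef_pos: [508.9, -166.1, 137.7]
wrist_force: [2.1, -0.2, -1.9]
[ 0.06747232 -0.60350947 -0.05515004] [-3.83126797e-04 -2.46467667e-04 -9.99999896e-01]
```

```bash
python3 -m inch '[[[0,0,0,-0.7,0.4,0,1],[0,0,0,-0.9,0.5,0,1],[0,0,0,-0.9,0.5,0,1]]]'| grep -E "eef|wrist" ; python3 -c "
from station import *
s=state();print(s['torque'])"; python3 -m inch '[[[0,0,0,0,0,0.5,1],[0,0,0,0,0,1,1],[0,0,0,0,0,1,1]]]' | grep -E "eef|wrist"; python3 -c "
from station import *
s=state();print(s['torque'],s['ee_rot'][:,2])"
```

```text
eef_pos: [509.4, -166.2, 137.5]
wrist_force: [0.3, -0.3, -3.7]
[-0.01181429 -0.17031893  0.00854623]
eef_pos: [509.6, -166.2, 136.5]
wrist_force: [-1.1, -0.2, -4.1]
[-0.12430537  0.046727   -0.0243409 ] [-1.23893634e-03 -2.24278675e-04 -9.99999207e-01]
```

```bash
for i in 1 2 3; do python3 -m inch '[[[0,0,0,0,0,0.5,1],[0,0,0,0,0,0.5,1]]]' | grep -E "eef|wrist"; done
```

```text
eef_pos: [509.8, -166.2, 136.2]
wrist_force: [-0.6, -1.2, -3.8]
eef_pos: [509.9, -166.2, 135.9]
wrist_force: [-1.5, -1.7, -2.2]
eef_pos: [510.0, -166.2, 135.5]
wrist_force: [-2.6, -0.9, -0.2]
```

```bash
python3 -m inch '[[[0,0,0,0,0,0,0.4],[0,0,0,0,0,0,0.2],[0,0,0,0,0,0,0],[0,0,0,0,0,0,-0.2],[0,0,0,0,0,0,-0.3]]]' 10; python3 -m inch '[[[0,0,0,0,0,0,-0.3],[0,0,0,0,0,0,-0.3],[0,0,0,0,0,0,-0.3],[0,0,0,0,0,0,-0.3]]]'
```

```text
time: 20.5
eef_pos: [510.7, -165.7, 135.6]
ee_rot: [[-0.847, 0.532, 0.001], [0.532, 0.847, 0.0], [-0.001, 0.001, -1.0]]
wrist_force: [-0.1, -0.4, 0.2]
gripper_width: 50.2
time: 20.9
eef_pos: [510.2, -165.9, 135.4]
ee_rot: [[-0.847, 0.532, 0.0], [0.532, 0.847, -0.0], [-0.0, 0.0, -1.0]]
wrist_force: [0.0, -0.4, 0.0]
gripper_width: 56.6
```

```bash
python3 -m inch '[[[0,0,0,0,0,-10,-0.3],[0,0,0,0,0,-30,-0.3],[0,0,0,0,0,-60,-0.3],[0,0,0,0,0,-95,-0.3],[0,0,0,0,0,-120,-0.3]]]'; python3 -m inch '[[[0,0,0,0,0,0,-0.3],[0,0,0,0,0,0,-0.3]]]' | grep wrist; python3 - <<'E'
from station import *
from h import *
s=state();e=np.array([509.6,-166.5])
o=[]
for n in("wrist","top","scene"):
    p=camera_params(n);im,D=get_image(n);uv,P=cloud(p,D);r=np.hypot(*(P[:,:2]-e).T)
    for nm,a,b,R in(("knob top",157,172,20),("rim",124,136,64)):
        q=(r<R)&(P[:,2]>a)&(P[:,2]<b);print(n,nm,q.sum(),np.percentile(P[q][:,2],[5,50,95]) if q.sum() else 0,P[q].mean(0) if q.sum() else 0)
    ring=(r>55)&(r<61)&(abs(P[:,2]-131)<8)
    if ring.sum()>50:
        A=np.c_[P[ring][:,:2]-e,np.ones(ring.sum())];c=np.linalg.lstsq(A,P[ring][:,2],rcond=None)[0];print("  rim plane height",c[2],"tilt deg",np.degrees(c[:2]))
    o.append(cv2.resize(im,(400,250)) if n!="scene" else cv2.resize(im,(800,500))[0:350])
cv2.imwrite("pics/f.png",np.vstack([np.hstack(o[:2]),o[2]])[:,:,::-1])
E
```

```text
time: 21.4
eef_pos: [511.0, -165.6, 258.3]
ee_rot: [[-0.847, 0.532, 0.003], [0.532, 0.847, -0.001], [-0.003, 0.001, -1.0]]
wrist_force: [0.3, 0.1, 0.2]
gripper_width: 56.4
wrist_force: [-0.9, -0.3, -0.2]
wrist knob top 876 [160.48081221 163.72063071 164.88599166] [ 507.41687202 -165.75782748  163.43383   ]
wrist rim 8812 [124.52646691 128.03645116 130.68069683] [ 506.3646877 -165.0467892  127.8467765]
  rim plane height 129.8864385504346 tilt deg [-0.0024751   0.09442317]
top knob top 136 [159.33597297 163.86872396 165.763596  ] [ 508.12947817 -163.55544015  163.42497862]
top rim 1161 [124.47210222 127.71482031 131.27670607] [ 492.5232315  -159.08629688  127.7192044 ]
  rim plane height 129.32418790404046 tilt deg [-0.34767875 -0.0524156 ]
scene knob top 79 [158.02186001 163.17747388 166.49300166] [ 512.22421854 -166.55461649  162.66572843]
scene rim 783 [124.45016959 127.6755926  131.94284767] [ 511.0570819  -166.87489574  127.85994483]
  rim plane height 129.01984653133965 tilt deg [ 0.05870216 -0.53654271]
```

View pics/f.png

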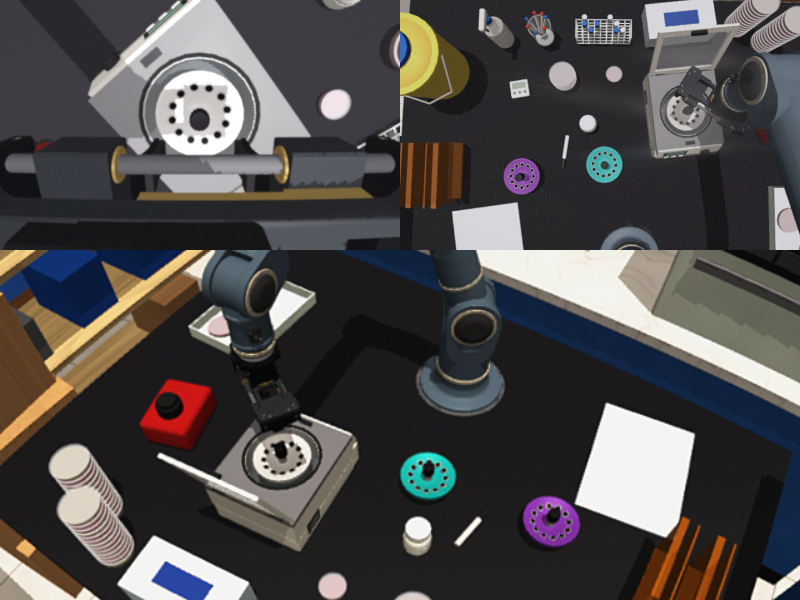

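The rotor sits level in the bowl (wrist view (200,105), scene (282,455)), with the knob top at about 164 mm. Fully home predicts 164.4 mm with the mount's sag; riding on the key would be about 171 mm. The gripper is clear and nothing else has moved.

```bash
python3 -c "
from station import *
print(hand_in())"
```

```text
the job is handed in; nothing more can be done
None
```

The rotor is seated on the spindle, released, and the job is handed in at about 22 s of robot time. I gripped the aluminium rotor by its knob, lowered it until it rode on the key, and turned it about 150° under 3–6 N. The slot then dropped over the key, and I eased it down.

**Depth:** the rotor went about 6.7 mm below the height where it first touched the key; 6.5 mm was expected.

**Height:** the knob top read 163–164 mm in all three cameras. Fully home predicts 164.4 mm; riding on the key would have read about 171 mm.

**Level:** the rim's tilt read 0.1–0.5°, depending on the camera.

**Robot clear:** the gripper is well above the rotor and the wrist force reads about zero.

**Bystanders:** the final pictures show the bystanders I could see where they were; I judged that by eye and did not measure it.

**Disagreements:**
- The cameras differed by 2–5 mm on horizontal position, both for the rotor's axis and for the spindle (the bowl's rim centre was about 5 mm off). I corrected the last millimetre by the wrist force and moment.
- The highest sideways force I read while lowering was about 3 N.

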